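Re-set the ratchet of a tilting assembly board

TASK

The tilting board with the lamp housing on it is propped too steeply. Its ratchet only lets it go up, so raise the board by its handle right up to the rubber stop, which throws the pawl out, then lower it all the way flat, raise it again to the lowest notch and leave it resting there on the pawl. Feel your way: do not strain the stop, force the board down against the pawl, let it drop, or disturb the things lying about.

Things in the scene. Friction and masses are not known exactly. Their poses are not given: they have to be found in the camera images.
- stand: fixed stand of the tilting board, an aluminium base plate 235 x 312 mm and 8 mm thick on the table. Origin on the table below the hinge, half-way along it; x points from the hinge to the handle end of the flat board, y along the hinge, z up
- hinge (a point): point on the hinge axis, half-way along it, 100 mm above the table; the axis runs along the stand's y
- handle (a point): middle of the board's handle: a 12 mm round steel bar, 98 mm clear between its two arms, parallel to the hinge, 65 mm beyond the board's free edge, 235 mm from the hinge axis (and 6 mm above the hinge axis when the board is flat). It can be pinched from above, and turns between the finger pads as the board tilts
- board (a joint): tilt of the board in rad: 0 flat on its two rests, growing as the handle end rises (the line from hinge to handle stands 0.025 steeper). Plywood, 170 x 290 x 12 mm, with a lamp housing screwed on, 0.6 to 0.9 kg in all; 1.5 to 5 N at the handle hold it up, and a damper in the hinge adds about 1 N per 0.1 m/s
- buffer: sprung rubber stop on the pawl post, 18 x 16 x 20 mm, beside the hinge on the stand's +y side; origin in the middle of its underside. The board meets it 0.02 rad (5 mm at the handle) after the pawl is thrown out, 0.78 to 0.83 rad above the lowest notch (at 0.97 to 1.18). It gives 1 mm at the handle per 7 N and may take 35 N, about 13 N at the handle beyond the board's weight
- screwdriver_mid (a point): hand screwdriver lying on the table beside the stand, a bystander; middle of it
- marker_mid (a point): felt marker lying beside the stand, a bystander; middle of it
- holder_mid (a point): lamp holder with bulb lying behind the stand, a bystander; middle of it
- relay_mid (a point): small relay board lying behind the stand, a bystander; middle of it
- quadrant (a point): point on the toothed steel quadrant at the board's +y side. A tumbler pawl on a post drops behind its three teeth and holds the board. The post's height differs from stand to stand: lowest notch at 0.14 to 0.40 rad, the others 0.31 and 0.63 higher, throw-out of the pawl at 0.95 to 1.17; all shift together and must be felt. On the way down the pawl tips in again between 0.33 and 0.05
- pawl: steel tumbler pawl, 78 mm tall, standing on the post beside the hinge on the stand's +y side; origin on its pivot in the stand's middle plane. It leans against the quadrant by its own weight when in, and away from it (past upright) when thrown out. It may be loaded with 80 N, about 20 N of push down at the handle; a board that is not yet free must not be forced down

How it is judged (in metres and radians):
On the way, in this order (a step that is already met when the one before it is completed fails the run):
1. the board has been raised to its stop, past the top notch (value of joint board above 0.94 rad), for 0.05 s.
2. the board has been lowered flat (value of joint board below 0.035 rad), for 0.05 s.
At the end, for the whole second after the job is handed in: the board rests still on the pawl in the lowest notch: tilt between 0.12 and 0.435 rad (flat is 0, the second notch is above 0.45) (value of joint board between 0.12 and 0.435 rad and velocity of joint board between -0.05 and 0.05 rad/s); the robot touches nothing.
It fails at once if the board drops (sinks faster than 1.5 rad/s) (velocity of joint board below -1.5 rad/s).
It fails at once if the rubber stop is pressed with more than 35 N (contact force between buffer and anything else above 35 N).
It fails at once if the pawl is loaded with more than 80 N (the board forced down against it) (contact force between pawl and anything else above 80 N).
It fails at once if a bystander is moved by more than 30 mm (distance of any of screwdriver_mid, marker_mid, holder_mid, relay_mid from where it was at the start of the episode above 0.03 m).
It also fails if it takes over 70 s, if anything falls off the work surface, if the arm or the gripper's body presses on something with over 40 N, if the wrist force passes 120 N, or if a joint passes its speed limit or range.

ROBOT

A 6-joint arm with a two-finger parallel gripper is mounted at the origin on the work surface; the furniture and walls round the work are solid. World frame = base frame: x ahead of the robot, y to its left, z up, the work surface at z = 0. Lengths are in m, angles in degrees, forces in N, time in s.
With the tool pointing down it reaches from about 0.3 to 0.75 m from the base axis. Payload 8.5 kg.
Tool frame: the origin (TCP) lies at the very end of the fingers, on their centre line; the grasp point (between the pads) lies 19 mm behind it; z points along the fingers, y is the line along which they close (so a half turn about z gives the same grasp; the last joint's range is limited). The gripper opens to 85 mm and grips with 20 to 120 N. Pads are 22 mm wide; open, the fingers measure 114 mm over their backs; the gripper's body (76 mm by 85 mm) begins 54 mm behind the grasp point. The pads swing forward as they close: fully open they stand 13 mm farther back than shut.
Start: joints at [61.003, 21.807, 74.336, -0, 83.858, -12.336], TCP at [0.158, 0.527, 0.192] pointing down, gripper open.
Joint ranges: [-178.18, 178.18], [-50.72, 133.34], [12.68, 142.11], [-81.47, 261.47], [9.98, 163.14], [-165.26, 165.26]. Speed limits (degrees/s): [136.94, 136.94, 180, 180, 180, 180].

INTERFACE

Orientations are given as a 3x3 rotation matrix whose columns are the frame's x, y, z axes.
In Python, from rig import env, optics, spotter gives the robot as it stands.
- The arm moves only by the shell command python3 -m crank 'ROWS' [FORCE]. ROWS is JSON, one flat list of numbers, 5 for each row, row after row: the finger opening in cm, from 0 to 8.54, then the shift along the tool's x, y, z in cm, then the turn about the tool's z in rad. A call has exactly 8 rows; each row shifts and turns the commanded pose from where the row before left it, along the tool's axes as they then stand; what a row does not reach is not made up. A row lasts 1/12 s, in which the tool goes at most 41.7 mm and 7.16 degrees, less where a joint would pass 70% of its speed; a pose out of reach is approached as far as the arm can. A call is refused whole if a number of a shift passes 4.17 or a number of a turn 0.125, either way. A call with a gripper value outside its range is refused whole. The fingers move at their own pace and stop on an object; FORCE is the grip in N (left out, the last holds). Time passes only in rows, so rows that do not move let the fingers close, or fill a call up. It gives the time, the measured TCP pose, the force, the opening and the grip force at its end, in the units of the state.
- env.observe(): the state, without advancing time (a new reading comes with each control period).
- optics.get_image(name): name is "scene" or "side" or "wrist"; returns a dict with "color" (480x640x3 uint8, red, green, blue), "intrinsics" (3x3 intrinsics, pixels), "pose" (4x4, takes a point from camera to world coordinates). Camera axes: x right, y up, looking along -z (the intrinsics and any distortion apply to the point x, -y, -z); pixel columns grow to the right and rows downward; lengths in m; the calibration is good to about 2 mm. A picture is of the moment at which its call begins. There is no depth.
- env.close_job(): hands the job in; it is judged then, once.
Trained networks look in a picture, given as the dict that the camera call returned (one of the last four; its "shot" number tells which), for a name from the list of things; names that differ only in an ending like _2 or _b are one class to them, and where a whole thing is asked for, a point or a joint stands for the part that bears it (a point fixed in the world has none). Each returns a list of dicts, best first, with "score" (0 to 1); they miss things now and then, are a little off and sometimes report something else, mostly with a low value. They report only what shows in the picture. A call takes as long as a camera call.
- spotter.look_for(picture, query): "at" ([column, row] as shares, 0 to 1, of the picture: columns of its width, rows of its height, amid what is visible of it).
The state is a dict: "time_s": time; "q": joint angles; "qvel": joint speeds; "joint_efforts": joint torques, N m; "position": TCP position; "tool_rot": TCP orientation; "ft_force": force on the tool from outside, world axes, zero at the start; "wrist_torque": the same for the moment, N m; "grip_width": finger opening in m; "gripper_force": force on a finger pad.
Only numpy, scipy, OpenCV 4.12 (cv2) and the standard library are available. Lean on these libraries where they do the work, as an engineer would, in place of code of your own. Each camera call takes 0.05 s, during which the arm holds its last target. There are 200 camera calls.

## Working session

There is one attempt and no reset: what is moved stays moved. The work goes in short steps, Python scripts to look and compute and a shell command to move; the robot and the scene stay as the last step left them, time stands still between calls to the robot, and variables do not carry over. Pictures are saved under pics/ and viewed, at most 10 in all, crops included, and the job is handed in when it is done.

```bash
ls; mkdir -p pics; cat > h.py <<'E'
import numpy as np, cv2
from rig import env, optics, spotter
def ray(p,uv):
    K=np.array(p["intrinsics"]);T=np.array(p["pose"])
    d=np.linalg.inv(K)@[uv[0],uv[1],1]; d=T[:3,:3]@(d*[1,-1,-1])
    return T[:3,3],d/np.linalg.norm(d)
def tri(rs):
    A=0;b=0
    for o,d in rs:
        M=np.eye(3)-np.outer(d,d);A=A+M;b=b+M@o
    x=np.linalg.solve(A,b)
    return x,[float(np.linalg.norm(np.cross(x-o,d))) for o,d in rs]
def save(p,n): cv2.imwrite(f"pics/{n}.png",cv2.cvtColor(p["color"],cv2.COLOR_RGB2BGR))
E
python3 - <<'E'
from h import *
P={n:optics.get_image(n) for n in("scene","side","wrist")}
for n in P:
    save(P[n],n+"0"); print(n,np.round(np.array(P[n]["pose"]),3).tolist(),np.array(P[n]["intrinsics"]).tolist(), [k for k in P[n]])
for q in("handle","hinge","stand","buffer","pawl","quadrant","board","marker_mid","screwdriver_mid"):
    rs=[]
    for n in P:
        r=spotter.look_for(P[n],q)
        if r:
            uv=np.array(r[0]["at"])*[640,480]; print(q,n,uv.round(),round(r[0]["score"],2))
            if r[0]["score"]>.4: rs.append(ray(P[n],uv))
    if len(rs)>1: print(q,tri(rs))
s=env.observe();print(s["position"],np.round(s["tool_rot"],3).tolist(),s["ft_force"],s["time_s"])
E
```

```text
pics
scene [[-0.79, -0.533, 0.304, 0.846], [0.613, -0.687, 0.389, 0.383], [0.002, 0.493, 0.87, 0.868], [0.0, 0.0, 0.0, 1.0]] [[455.90137299987595, 0.0, 318.6451384089982], [0.0, 455.90137299987595, 235.77289912632884], [0.0, 0.0, 1.0]] ['color', 'intrinsics', 'pose', 'shot']
side [[-0.875, 0.331, -0.352, 0.147], [-0.483, -0.599, 0.638, 0.765], [0.0, 0.729, 0.685, 0.882], [0.0, 0.0, 0.0, 1.0]] [[508.1992712554224, 0.0, 322.4606196841872], [0.0, 508.1992712554224, 232.18584807575013], [0.0, 0.0, 1.0]] ['color', 'intrinsics', 'pose', 'shot']
wrist [[0.287, -0.919, -0.27, 0.089], [0.958, 0.274, 0.083, 0.546], [-0.002, -0.282, 0.959, 0.375], [0.0, 0.0, 0.0, 1.0]] [[365.1901954248287, 0.0, 322.80805106298857], [0.0, 365.1901954248287, 233.65645886748752], [0.0, 0.0, 1.0]] ['color', 'intrinsics', 'pose', 'shot']
handle scene [385. 189.] 0.8
handle side [359. 243.] 0.97
handle (array([0.43851695, 0.0684005 , 0.15436461]), [0.007731432917345734, 0.007731432917345551])
hinge scene [375. 224.] 0.88
hinge side [358. 268.] 0.69
hinge wrist [107. 463.] 0.63
hinge (array([0.44708763, 0.0657878 , 0.
[... 467 characters left out ...]
, 0.00795342286148531])
quadrant scene [386. 189.] 0.88
quadrant side [362. 244.] 0.9
quadrant (array([0.43385691, 0.06635525, 0.15080974]), [0.005845675703865447, 0.005845675703865328])
board scene [387. 196.] 0.64
board side [359. 246.] 0.64
board (array([0.43875933, 0.07620686, 0.14757997]), [0.004012012514292757, 0.004012012514292748])
marker_mid scene [481. 296.] 0.57
screwdriver_mid scene [297. 160.] 0.72
screwdriver_mid side [417. 221.] 0.57
screwdriver_mid (array([ 0.42301991, -0.25184003, -0.04986024]), [0.012955446975981319, 0.012955446975981328])
[0.15767201 0.52689221 0.19242678] [[-0.958, 0.287, -0.0], [0.287, 0.958, 0.0], [0.0, 0.0, -1.0]] [0.20408064 0.1000793  0.42927055] 1.5
```

View pics/scene0.png

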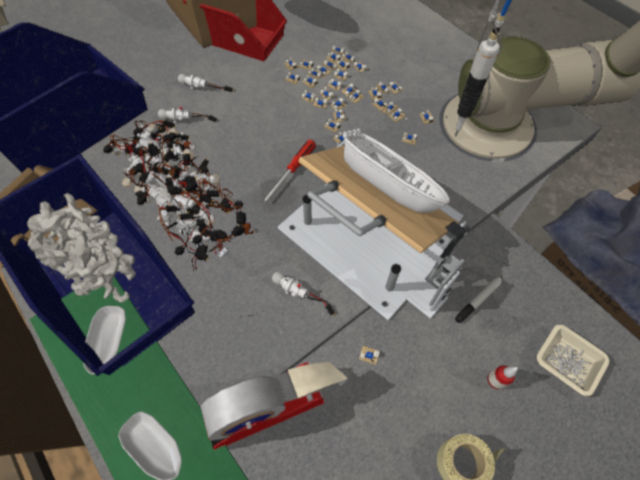

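View pics/side0.png

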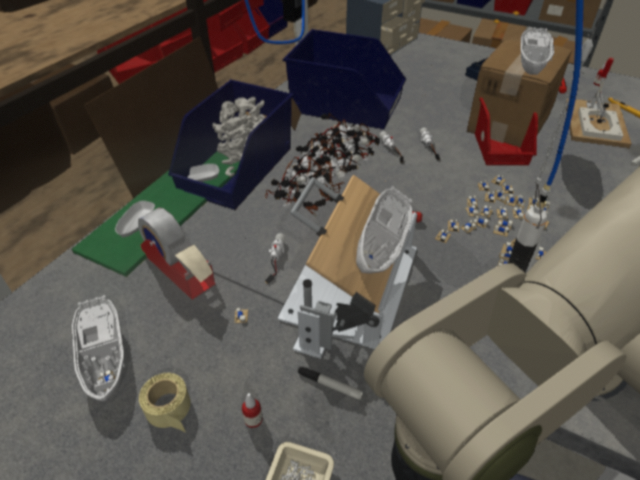

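The scene picture shows the stand with its handle near (337,210) and its base plate corners near (280,228) and (388,318). In the side picture the handle is near (315,205). I'll enlarge both to get exact pixels.

```bash
python3 - <<'E'
import cv2,numpy as np
a=cv2.imread("pics/scene0.png")[120:330,260:480]; b=cv2.imread("pics/side0.png")[165:375,250:430]
f=lambda x,s:cv2.resize(x,None,fx=s,fy=s,interpolation=cv2.INTER_CUBIC)
a=f(a,2);b=f(b,2)
cv2.imwrite("pics/z.png",np.hstack([a,b]));print(a.shape,b.shape)
E
```

```text
(420, 440, 3) (420, 360, 3)
```

View pics/z.png

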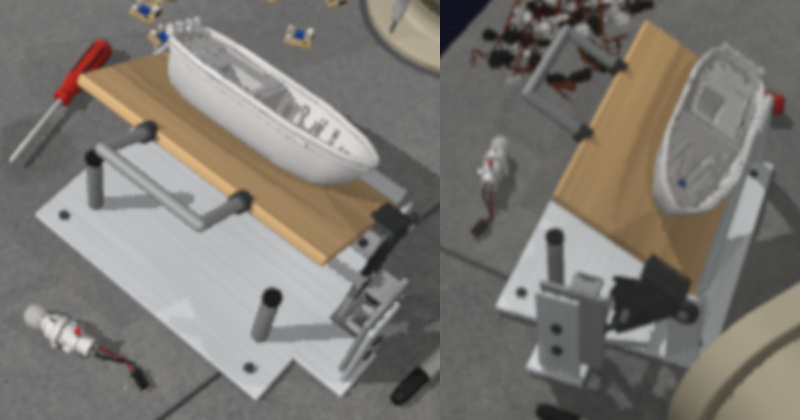

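Close up, the bar ends are at scene (310,195) and (360,231), and at side (314,181) and (293,212). The plate's handle-end corners are at scene (278,226) and (389,319), and at side (278,317).

```bash
cat >> h.py <<'E'
def plane(r,z): o,d=r; return o+d*(z-o[2])/d[2]
E
python3 - <<'E'
from h import *
S=optics.get_image("scene");D=optics.get_image("side")
A,ea=tri([ray(S,(310,195)),ray(D,(314,181))]);B,eb=tri([ray(S,(360,231)),ray(D,(293.5,212.5))])
print("ends",A,ea,B,eb,np.linalg.norm(A-B))
c1=plane(ray(S,(278,226.5)),.008);c2=plane(ray(S,(389,319)),.008);c3=plane(ray(D,(278.5,317.5)),.008)
print(c1,c2,c3,np.linalg.norm(c1-c2))
y=(B-A);y[2]=0;y/=np.linalg.norm(y);x=np.array([y[1],-y[0],0]);M=(A+B)/2
yc=(c2-c1)/np.linalg.norm(c2-c1)
th=np.arcsin((M[2]-.1)/.235);print("M",M,"x",x,"y",y,"yc",yc,"tilt",th-.025,"hinge",M-x*.235*np.cos(th), "edge x", (c1-M)@x+.235*np.cos(th))
for n in("holder_mid","relay_mid","marker_mid","screwdriver_mid"):
    for P in (S,D):
        print(n,[(plane(ray(P,np.array(r["at"])*[640,480]),.01).round(3).tolist(),round(r["score"],2)) for r in spotter.look_for(P,n)[:2]])
E
```

```text
ends [0.58054167 0.01919168 0.21985159] [0.00149052440364539, 0.0014905244036454433] [0.5623342  0.13041005 0.22497038] [0.00024072999145474276, 0.00024072999145471473] 0.11281506713578876
[ 0.60134001 -0.07419375  0.008     ] [0.55129979 0.23221571 0.008     ] [0.55030917 0.22812565 0.008     ] 0.31046863809635833
M [0.57143794 0.07480086 0.22241099] x [0.98686312 0.16155861 0.        ] y [-0.16155861  0.98686312  0.        ] yc [-0.16117638  0.98692562  0.        ] tilt 0.5229024031098335 hinge [0.37347273 0.04239213 0.22241099] edge x 0.20603835872032214
holder_mid [([0.664, 0.062, 0.01], 0.91)]
holder_mid [([0.656, 0.072, 0.01], 0.88)]
relay_mid [([0.625, 0.262, 0.01], 0.58)]
relay_mid [([0.621, 0.265, 0.01], 0.68)]
marker_mid [([0.385, 0.314, 0.01], 0.92)]
marker_mid [([0.376, 0.311, 0.01], 0.77)]
screwdriver_mid [([0.456, -0.197, 0.01], 0.72)]
screwdriver_mid [([0.405, -0.211, 0.01], 0.46)]
```

```bash
python3 -m crank '[5,0,0,-1.5,0.124, 5,0,0,-1.5,0.124, 5,0,0,-1.5,0.124, 5,0,0,-1.5,0.124, 5,0,0,-1.5,0.124, 5,0,0,-1.5,0.124, 5,0,0,-1.5,0.124, 5,0,0,-1.5,0.124]' 25
cat > d.py <<'E'
from h import *
import sys
x=np.array([.987,.1616,0]);y=np.array([-.1616,.987,0]);H=np.array([.3735,.0424,.1])
s=env.observe();p=s["position"];R=np.array(s["tool_rot"])
g=p+R[:,2]*.019;g=p-R[:,2]*.019
print("t",s["time_s"],"tcp",p.round(4),"stand x,y,z of grasp",((g-H)@x).round(4),((g-H)@y).round(4),(g[2]-.1).round(4),"F",s["ft_force"].round(1),"w",round(s["grip_width"],4),"gf",round(float(np.max(s["gripper_force"])),1))
v=g-H;r=np.hypot(v@x,v[2]);print("r",r.round(4),"tilt",(np.arctan2(v[2],v@x)-.025).round(4),"yaw err",np.arctan2(R[:,1]@y,R[:,1]@x).round(3))
t=np.array([.5714,.0748,.2224]); print("to handle in tool cm",(R.T@(t-g)*100).round(2))
E
python3 d.py
```

```text
time_s: 2.67
position: [0.1576, 0.5268, 0.3132]
tool_rot: [[-0.278, 0.961, -0.0], [0.961, 0.278, 0.0], [0.0, -0.0, -1.0]]
ft_force: [1.2, 0.4, 0.6]
grip_width: 0.0499
gripper_force: 0.0
t 2.6667 tcp [0.1576 0.5268 0.3132] stand x,y,z of grasp -0.1348 0.513 0.2322 F [1.2 0.4 0.6] w 0.0499 gf 0.0
r 0.2685 tilt 2.0717 yaw err 0.12
to handle in tool cm [-54.92  27.17  10.98]
```

```bash
python3 -m crank '[5,0,0,0,0.12, 5,-3.4,2.2,0,0, 5,-3.4,2.2,0,0, 5,-3.4,2.2,0,0, 5,-3.4,2.2,0,0, 5,-3.4,2.2,0,0, 5,-3.4,2.2,0,0, 5,-3.4,2.2,0,0]' >/dev/null
python3 -m crank '[5,-3.4,2.2,0,0, 5,-3.4,2.2,0,0, 5,-3.4,2.2,0,0, 5,-3.4,2.2,0,0, 5,-3.4,2.2,0,0, 5,-3.4,2.2,0,0, 5,-3.4,2.2,0,0, 5,-3.0,1.8,0,0]' >/dev/null; python3 d.py
python3 - <<'E'
from h import *
P=optics.get_image("wrist");save(P,"w1")
T=np.array(P["pose"]);K=np.array(P["intrinsics"])
x=np.array([.987,.1616,0]);y=np.array([-.1616,.987,0])
for e in(-.049,0,.049):
    c=T[:3,:3].T@(np.array([.5714,.0748,.2224])+y*e-T[:3,3]);c=K@(c*[1,-1,-1]);print(c[:2]/c[2])
E
```

```text
t 4.0 tcp [0.5651 0.0803 0.3122] stand x,y,z of grasp 0.1952 0.0064 0.2312 F [0.1 0.6 0.4] w 0.0497 gf 0.0
r 0.3026 tilt 0.8445 yaw err 0.005
to handle in tool cm [-0.64  0.53 10.88]
[329.6634596  287.27295047]
[330.31445129 229.3198334 ]
[331.03245922 165.40074188]
```

View pics/w1.png

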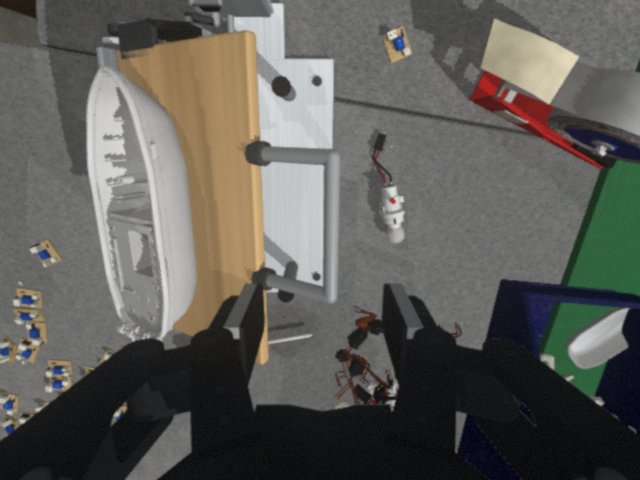

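The wrist picture shows the bar at column 333, rows 155–298. I predicted column 331, centred on row 229, so the estimate holds. Next I descend and pinch.

```bash
python3 -m crank '[5,-0.6,0.6,1.5,0, 5,0,0,1.5,0, 5,0,0,1.5,0, 5,0,0,1.5,0, 5,0,0,1.5,0, 5,0,0,1.5,0, 5,0,0,1.2,0, 5,0,0,0.6,0]' >/dev/null; python3 d.py
python3 -m crank '[3,0,0,0,0, 2,0,0,0,0, 1,0,0,0,0, 0.6,0,0,0,0, 0.6,0,0,0,0, 0.6,0,0,0,0, 0.6,0,0,0,0, 0.6,0,0,0,0]' 30 >/dev/null; python3 d.py
```

```text
t 4.7167 tcp [0.57   0.0777 0.2028] stand x,y,z of grasp 0.1997 0.0031 0.1218 F [ 0.3 -0.5 -0.3] w 0.0502 gf 0.0
r 0.2339 tilt 0.5228 yaw err 0.006
to handle in tool cm [-0.31  0.09 -0.06]
t 5.3833 tcp [0.5706 0.0776 0.2045] stand x,y,z of grasp 0.2003 0.0029 0.1235 F [-0.4 -1.8  0.7] w 0.006 gf 0.0
r 0.2353 tilt 0.5276 yaw err 0.006
to handle in tool cm [-0.29  0.03  0.11]
```

```bash
python3 - <<'E'
from h import *
P=optics.get_image("wrist");S=optics.get_image("scene")
a=P["color"][130:410,200:460];b=S["color"][130:270,280:420]
a=cv2.resize(a,(400,430));b=cv2.resize(b,(400,400),interpolation=cv2.INTER_CUBIC);b=cv2.copyMakeBorder(b,0,30,0,0,0)
save({"color":np.hstack([a,b])},"g1")
E
```

```text
(no output)
```

View pics/g1.png

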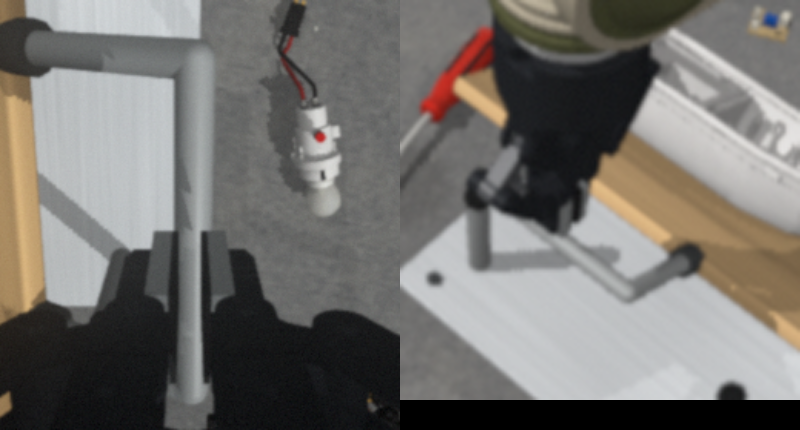

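```bash
python3 - <<'E'
from h import *
P=optics.get_image("wrist");D=optics.get_image("side")
T=np.array(P["pose"]);K=np.array(P["intrinsics"])
y=np.array([-.1616,.987,0]);x=np.array([.987,.1616,0])
def pr(p):
    c=T[:3,:3].T@(p-T[:3,3]);c=K@(c*[1,-1,-1]);c=c[:2]/c[2];return ((c-[200,130])*[400/260,430/280]).round()
for z in(.2224,.20,.18):
  print("bar",z,[pr(np.array([.5714,.0748,z])+y*e).tolist() for e in(-.055,0,.055)],[pr(np.array([.5714,.0748,z])+y*.04+x*e).tolist() for e in(-.006,.006)])
s=env.observe();R=np.array(s["tool_rot"]);p=s["position"]
for d in(0,.019,.03):print("tool",d,[[pr(p-R[:,2]*d+R[:,0]*a+R[:,1]*b).tolist() for a in(-.011,.011)] for b in(-.003,.003)])
print(s["grip_width"],s["gripper_force"],s["ft_force"])
save({"color":np.hstack([cv2.resize(P["color"][130:410,200:460],(400,430)),cv2.resize(D["color"][140:260,250:370],(400,430),interpolation=cv2.INTER_CUBIC)])},"g2")
E
```

```text
bar 0.2224 [[190.0, 380.0], [191.0, 233.0], [193.0, 60.0]] [[172.0, 110.0], [213.0, 110.0]]
bar 0.2 [[190.0, 341.0], [191.0, 208.0], [192.0, 52.0]] [[174.0, 97.0], [210.0, 97.0]]
bar 0.18 [[190.0, 313.0], [191.0, 189.0], [192.0, 46.0]] [[176.0, 87.0], [208.0, 88.0]]
tool 0 [[[182.0, 234.0], [182.0, 175.0]], [[199.0, 234.0], [199.0, 175.0]]]
tool 0.019 [[[181.0, 258.0], [181.0, 194.0]], [[200.0, 258.0], [200.0, 194.0]]]
tool 0.03 [[[181.0, 274.0], [180.0, 206.0]], [[201.0, 274.0], [201.0, 206.0]]]
0.005834444100425817 0.0 [-0.39211998 -0.1712488  -0.10837801]
```

View pics/g2.png

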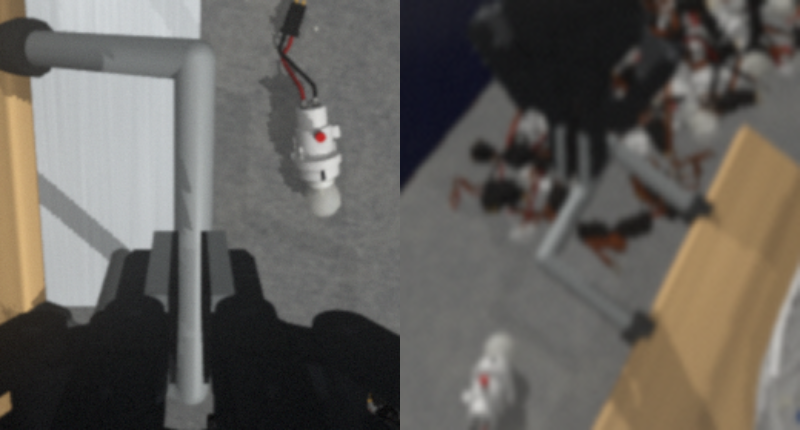

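```bash
python3 - <<'E'
from h import *
s=env.observe();R=np.array(s["tool_rot"]);p=s["position"]
for n,o,f in(("side",(250,140),(400/120,430/120)),("scene",(280,130),(400/140,400/140))):
    P=optics.get_image(n);T=np.array(P["pose"]);K=np.array(P["intrinsics"])
    def pr(q):
        c=T[:3,:3].T@(q-T[:3,3]);c=K@(c*[1,-1,-1]);c=c[:2]/c[2];return ((c-o)*f+[400,0]).round().tolist()
    for d in(0,.019,.04): print(n,d,[pr(p-R[:,2]*d+R[:,0]*a) for a in(-.011,0,.011)])
    print("bar",[pr(np.array([.5714,.0748,.2224])+R[:,0]*e) for e in(-.055,0,.055)])
E
```

```text
side 0 [[586.0, 218.0], [579.0, 229.0], [573.0, 241.0]]
side 0.019 [[585.0, 192.0], [579.0, 204.0], [572.0, 215.0]]
side 0.04 [[584.0, 163.0], [578.0, 175.0], [571.0, 186.0]]
bar [[611.0, 147.0], [580.0, 202.0], [547.0, 262.0]]
scene 0 [[544.0, 243.0], [558.0, 253.0], [572.0, 264.0]]
scene 0.019 [[545.0, 226.0], [559.0, 236.0], [573.0, 247.0]]
scene 0.04 [[546.0, 206.0], [560.0, 216.0], [575.0, 227.0]]
bar [[487.0, 182.0], [555.0, 235.0], [627.0, 289.0]]
```

All three views show the pad tips ending about 38 mm above where the reported TCP should be, and the bar lies below them. So I open, go lower while watching the force, and close again.

```bash
python3 -m crank '[5,-0.3,0,0,0, 5,0,0,0,0, 5,0,0,0,0, 5,0,0,0,0, 5,0,0,0.6,0, 5,0,0,0.6,0, 5,0,0,0.6,0, 5,0,0,0.6,0]' >/dev/null; python3 d.py
python3 -m crank '[5,0,0,0.3,0, 5,0,0,0.3,0, 5,0,0,0.3,0, 5,0,0,0.3,0, 5,0,0,0.2,0, 5,0,0,0,0, 5,0,0,0,0, 5,0,0,0,0]' >/dev/null; python3 d.py
python3 -m crank '[3,0,0,0,0, 2,0,0,0,0, 1,0,0,0,0, 0.6,0,0,0,0, 0.6,0,0,0,0, 0.6,0,0,0,0, 0.6,0,0,0,0, 0.6,0,0,0,0]' 30 >/dev/null; python3 d.py
python3 - <<'E'
from h import *
P=optics.get_image("wrist");D=optics.get_image("side")
save({"color":np.hstack([cv2.resize(P["color"][130:410,200:460],(400,430)),cv2.resize(D["color"][140:260,250:370],(400,430),interpolation=cv2.INTER_CUBIC)])},"g3")
E
```

```text
t 6.35 tcp [0.5709 0.0747 0.1794] stand x,y,z of grasp 0.2001 -0.0 0.0984 F [-0.1 -0.9 -0. ] w 0.0498 gf 0.0
r 0.223 tilt 0.4323 yaw err 0.006
to handle in tool cm [ 0.    0.05 -2.4 ]
t 7.0167 tcp [0.5712 0.0746 0.1666] stand x,y,z of grasp 0.2004 -0.0001 0.0856 F [ 0.6 -0.5  1.3] w 0.05 gf 0.0
r 0.2179 tilt 0.3789 yaw err 0.006
to handle in tool cm [ 0.01  0.02 -3.68]
t 7.6833 tcp [0.572  0.0748 0.167 ] stand x,y,z of grasp 0.2011 -0.0001 0.086 F [4.3 1.6 2.4] w 0.0105 gf 29.6
r 0.2187 tilt 0.3789 yaw err 0.006
to handle in tool cm [ 0.01 -0.04 -3.64]
```

View pics/g3.png

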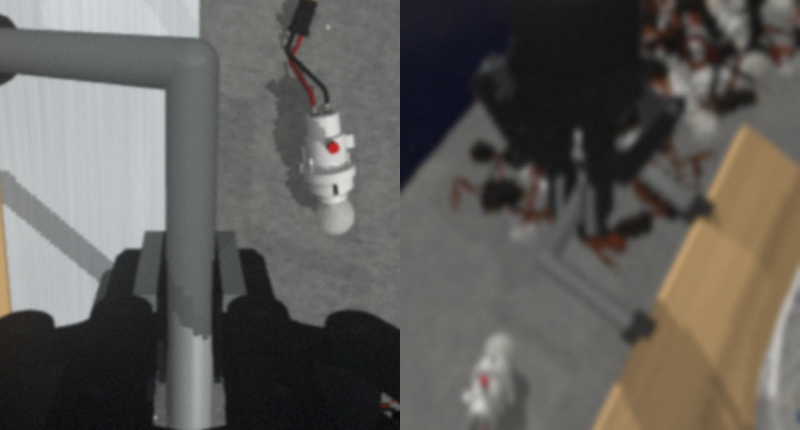

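The bar is gripped at 10.5 mm and 29.6 N. I raise it along the arc.

```bash
sed -i 's/^g=.*/g=p-R[:,2]*.0554/' d.py
python3 -m crank '[0.6,0,0,0,0, 0.6,0,-0.16,-0.25,0, 0.6,0,-0.16,-0.25,0, 0.6,0,-0.32,-0.49,0, 0.6,0,-0.34,-0.48,0, 0.6,0,-0.35,-0.47,0, 0.6,0,-0.36,-0.465,0, 0.6,0,-0.37,-0.455,0]' 45 >/dev/null; python3 d.py
```

```text
t 8.45 tcp [0.5517 0.0716 0.1956] stand x,y,z of grasp 0.1805 -0.0 0.151 F [5.9 3.  0.3] w 0.0104 gf 43.7
r 0.2353 tilt 0.6718 yaw err 0.006
to handle in tool cm [-0.01  2.    2.87]
```

```bash
cat >> d.py <<'E'
ph=np.arctan2(v[2],v@x);f=s["ft_force"];fx=f@x
print("Ftan",round(float(-np.sin(ph)*fx+np.cos(ph)*f[2]),1),"Frad",round(float(np.cos(ph)*fx+np.sin(ph)*f[2]),1))
E
python3 -m crank '[0.6,0,-0.38,-0.446,0, 0.6,0,-0.39,-0.436,0, 0.6,0,-0.405,-0.426,0, 0.6,0,-0.415,-0.415,0, 0.6,0,-0.425,-0.405,0, 0.6,0,-0.435,-0.394,0, 0.6,0,-0.445,-0.383,0, 0.6,0,-0.455,-0.372,0]' >/dev/null; python3 d.py
```

```text
t 9.1167 tcp [0.5188 0.0662 0.2288] stand x,y,z of grasp 0.1471 -0.0 0.1842 F [5.7 4.2 2.3] w 0.0103 gf 43.8
r 0.2357 tilt 0.8719 yaw err 0.006
to handle in tool cm [-0.04  5.32  6.2 ]
Ftan -3.4 Frad 5.7
```

```bash
python3 -m crank '[0.6,0,-0.278,-0.216,0, 0.6,0,-0.281,-0.213,0, 0.6,0,-0.284,-0.21,0, 0.6,0,-0.286,-0.206,0, 0.6,0,0,0,0, 0.6,0,0,0,0, 0.6,0,0,0,0, 0.6,0,0,0,0]' >/dev/null; python3 d.py
python3 -m crank '[0.6,0,-0.1,-0.067,0, 0.6,0,-0.1,-0.066,0, 0.6,0,-0.1,-0.065,0, 0.6,0,-0.1,-0.064,0, 0.6,0,0,0,0, 0.6,0,0,0,0, 0.6,0,0,0,0, 0.6,0,0,0,0]' >/dev/null; python3 d.py
```

```text
t 9.7833 tcp [0.5079 0.0645 0.2373] stand x,y,z of grasp 0.1359 0.0 0.1927 F [5.9 4.9 5.2] w 0.0102 gf 44.3
r 0.2358 tilt 0.9313 yaw err 0.006
to handle in tool cm [-0.05  6.43  7.05]
Ftan -2.4 Frad 8.0
t 10.45 tcp [0.504  0.0639 0.2401] stand x,y,z of grasp 0.132 0.0 0.1955 F [5.3 5.4 6.7] w 0.0106 gf 44.3
r 0.2359 tilt 0.9518 yaw err 0.006
to handle in tool cm [-0.05  6.82  7.35]
Ftan -1.3 Frad 8.9
```

```bash
python3 -m crank '[0.6,0,-0.055,-0.098,0, 0.6,0,-0.083,-0.056,0, 0.6,0,-0.083,-0.056,0, 0.6,0,-0.083,-0.056,0, 0.6,0,0,0,0, 0.6,0,0,0,0, 0.6,0,0,0,0, 0.6,0,0,0,0]' >/dev/null; python3 d.py
python3 -m crank '[0.6,0,-0.083,-0.056,0, 0.6,0,-0.083,-0.056,0, 0.6,0,0,0,0, 0.6,0,0,0,0, 0.6,0,0,0,0, 0.6,0,0,0,0, 0.6,0,0,0,0, 0.6,0,0,0,0]' >/dev/null; python3 d.py
```

```text
t 11.1167 tcp [0.5007 0.0633 0.2424] stand x,y,z of grasp 0.1287 0.0 0.1978 F [5.  4.6 4.8] w 0.0103 gf 44.1
r 0.2359 tilt 0.9689 yaw err 0.006
to handle in tool cm [-0.05  7.16  7.56]
Ftan -2.1 Frad 7.2
t 11.7833 tcp [0.499  0.0631 0.2434] stand x,y,z of grasp 0.127 0.0001 0.1988 F [4.4 5.3 3.8] w 0.0103 gf 44.0
r 0.2359 tilt 0.9774 yaw err 0.006
to handle in tool cm [-0.06  7.33  7.67]
Ftan -2.4 Frad 6.0
```

```bash
python3 -m crank '[0.6,0,-0.083,-0.055,0, 0.6,0,-0.083,-0.055,0, 0.6,0,0,0,0, 0.6,0,0,0,0, 0.6,0,0,0,0, 0.6,0,0,0,0, 0.6,0,0,0,0, 0.6,0,0,0,0]' >/dev/null; python3 d.py
```

```text
t 12.45 tcp [0.4973 0.0628 0.2447] stand x,y,z of grasp 0.1253 0.0001 0.2001 F [5.5 6.3 5.2] w 0.0105 gf 44.1
r 0.2361 tilt 0.9863 yaw err 0.006
to handle in tool cm [-0.06  7.49  7.8 ]
Ftan -2.7 Frad 7.8
```

```bash
python3 -m crank '[0.6,0,-0.063,-0.041,0, 0.6,0,-0.063,-0.041,0, 0.6,0,0,0,0, 0.6,0,0,0,0, 0.6,0,0,0,0, 0.6,0,0,0,0, 0.6,0,0,0,0, 0.6,0,0,0,0]' >/dev/null; python3 d.py
```

```text
t 13.1167 tcp [0.4961 0.0626 0.2455] stand x,y,z of grasp 0.124 0.0001 0.2009 F [4.1 5.4 6.2] w 0.0104 gf 44.1
r 0.2361 tilt 0.9927 yaw err 0.006
to handle in tool cm [-0.06  7.62  7.88]
Ftan -0.9 Frad 7.8
```

```bash
python3 -m crank '[0.6,0,-0.063,-0.04,0, 0.6,0,-0.063,-0.04,0, 0.6,0,0,0,0, 0.6,0,0,0,0, 0.6,0,0,0,0, 0.6,0,0,0,0, 0.6,0,0,0,0, 0.6,0,0,0,0]' >/dev/null; python3 d.py
```

```text
t 13.7833 tcp [0.4948 0.0624 0.2463] stand x,y,z of grasp 0.1228 0.0001 0.2017 F [5.2 4.8 5.9] w 0.0102 gf 44.1
r 0.2361 tilt 0.999 yaw err 0.006
to handle in tool cm [-0.06  7.75  7.96]
Ftan -2.0 Frad 8.1
```

```bash
python3 -m crank '[0.6,0,-0.064,-0.039,0, 0.6,0,-0.064,-0.039,0, 0.6,0,0,0,0, 0.6,0,0,0,0, 0.6,0,0,0,0, 0.6,0,0,0,0, 0.6,0,0,0,0, 0.6,0,0,0,0]' >/dev/null; python3 d.py
```

```text
t 14.45 tcp [0.4936 0.0622 0.247 ] stand x,y,z of grasp 0.1215 0.0001 0.2024 F [3.8 5.4 5.2] w 0.0104 gf 44.1
r 0.2361 tilt 1.0052 yaw err 0.006
to handle in tool cm [-0.07  7.87  8.03]
Ftan -1.2 Frad 6.9
```

```bash
python3 -m crank '[0.6,0,-0.064,-0.038,0, 0.6,0,-0.064,-0.038,0, 0.6,0,0,0,0, 0.6,0,0,0,0, 0.6,0,0,0,0, 0.6,0,0,0,0, 0.6,0,0,0,0, 0.6,0,0,0,0]' >/dev/null; python3 d.py
```

```text
t 15.1167 tcp [0.4923 0.062  0.2478] stand x,y,z of grasp 0.1202 0.0001 0.2032 F [4.7 5.6 5.6] w 0.0101 gf 44.0
r 0.2361 tilt 1.0115 yaw err 0.006
to handle in tool cm [-0.07  8.    8.11]
Ftan -1.9 Frad 7.7
```

```bash
python3 -m crank '[0.6,0,-0.065,-0.038,0, 0.6,0,-0.065,-0.038,0, 0.6,0,0,0,0, 0.6,0,0,0,0, 0.6,0,0,0,0, 0.6,0,0,0,0, 0.6,0,0,0,0, 0.6,0,0,0,0]' >/dev/null; python3 d.py
```

```text
t 15.7833 tcp [0.491  0.0618 0.2485] stand x,y,z of grasp 0.1189 0.0001 0.2039 F [5.  5.5 4.3] w 0.0104 gf 44.0
r 0.2361 tilt 1.0178 yaw err 0.006
to handle in tool cm [-0.07  8.13  8.18]
Ftan -2.9 Frad 6.6
```

```bash
python3 -m crank '[0.6,0,-0.065,-0.037,0, 0.6,0,-0.065,-0.037,0, 0.6,0,0,0,0, 0.6,0,0,0,0, 0.6,0,0,0,0, 0.6,0,0,0,0, 0.6,0,0,0,0, 0.6,0,0,0,0]' >/dev/null; python3 d.py
```

```text
t 16.45 tcp [0.4898 0.0616 0.2493] stand x,y,z of grasp 0.1177 0.0001 0.2047 F [3.9 6.6 4.5] w 0.0102 gf 44.0
r 0.2361 tilt 1.0241 yaw err 0.006
to handle in tool cm [-0.07  8.26  8.26]
Ftan -2.1 Frad 6.4
```

```bash
python3 -m crank '[0.6,0,-0.044,-0.025,0, 0.6,0,-0.044,-0.025,0, 0.6,0,0,0,0, 0.6,0,0,0,0, 0.6,0,0,0,0, 0.6,0,0,0,0, 0.6,0,0,0,0, 0.6,0,0,0,0]' >/dev/null; python3 d.py
```

```text
t 17.1167 tcp [0.4889 0.0615 0.2498] stand x,y,z of grasp 0.1168 0.0001 0.2052 F [4.6 5.7 4. ] w 0.0105 gf 44.0
r 0.2361 tilt 1.0283 yaw err 0.006
to handle in tool cm [-0.07  8.34  8.31]
Ftan -2.8 Frad 6.1
```

```bash
python3 -m crank '[0.6,0,-0.065,-0.036,0, 0.6,0,-0.065,-0.036,0, 0.6,0,0,0,0, 0.6,0,0,0,0, 0.6,0,0,0,0, 0.6,0,0,0,0, 0.6,0,0,0,0, 0.6,0,0,0,0]' >/dev/null; python3 d.py
```

```text
t 17.7833 tcp [0.488  0.0613 0.2506] stand x,y,z of grasp 0.1158 0.0001 0.206 F [5.7 6.5 4.4] w 0.0105 gf 44.0
r 0.2363 tilt 1.0338 yaw err 0.006
to handle in tool cm [-0.07  8.44  8.4 ]
Ftan -3.7 Frad 7.2
```

```bash
python3 -m crank '[0.6,0,-0.043,-0.024,0, 0.6,0,-0.043,-0.024,0, 0.6,0,0,0,0, 0.6,0,0,0,0, 0.6,0,0,0,0, 0.6,0,0,0,0, 0.6,0,0,0,0, 0.6,0,0,0,0]' >/dev/null; python3 d.py
```

```text
t 18.45 tcp [0.4873 0.0612 0.2509] stand x,y,z of grasp 0.1151 0.0001 0.2063 F [7.6 7.9 3.6] w 0.0104 gf 43.9
r 0.2362 tilt 1.0368 yaw err 0.006
to handle in tool cm [-0.08  8.5   8.43]
Ftan -5.9 Frad 7.4
```

```bash
python3 -m crank '[0.6,0,-0.03,-0.017,0, 0.6,0,-0.03,-0.017,0, 0.6,0,0,0,0, 0.6,0,0,0,0, 0.6,0,0,0,0, 0.6,0,0,0,0, 0.6,0,0,0,0, 0.6,0,0,0,0]' >/dev/null; python3 d.py
python3 - <<'E'
from h import *
D=optics.get_image("side");save({"color":cv2.resize(D["color"][270:390,270:430],(800,600),interpolation=cv2.INTER_CUBIC)},"p1")
E
```

```text
t 19.1167 tcp [0.4869 0.0612 0.2511] stand x,y,z of grasp 0.1147 0.0001 0.2065 F [9.3 6.9 2.2] w 0.0101 gf 43.8
r 0.2363 tilt 1.0388 yaw err 0.007
to handle in tool cm [-0.08  8.54  8.46]
Ftan -8.0 Frad 6.9
```

View pics/p1.png

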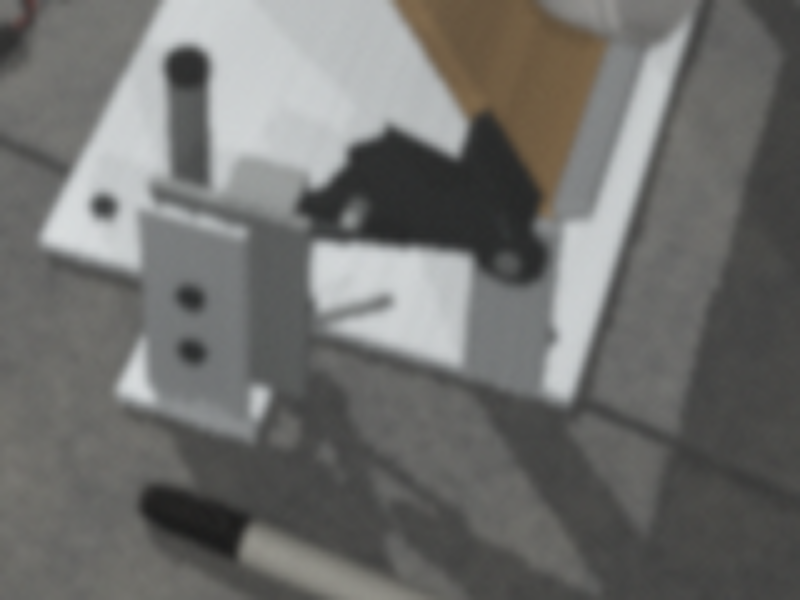

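The side crop shows the quadrant's tip at the post by the stop (300,200). The force ramp of 2 N per 0.4 mm confirms the stop. I lower carefully, feeling past the top notch at about 0.85.

```bash
python3 -m crank '[0.6,0,0.41,0.232,0, 0.6,0,0.404,0.24,0, 0.6,0,0.4,0.248,0, 0.6,0,0.394,0.256,0, 0.6,0,0.389,0.264,0, 0.6,0,0.383,0.272,0, 0.6,0,0.378,0.279,0, 0.6,0,0,0,0]' >/dev/null; python3 d.py
```

```text
t 19.8333 tcp [0.5139 0.0654 0.2332] stand x,y,z of grasp 0.1421 -0.0 0.1886 F [4.9 4.1 7. ] w 0.0102 gf 45.1
r 0.2361 tilt 0.9002 yaw err 0.006
to handle in tool cm [-0.04  5.83  6.64]
Ftan -0.1 Frad 8.9
```

```bash
python3 -m crank '[0.6,0,0.186,0.143,0, 0.6,0,0.184,0.146,0, 0.6,0,0.182,0.149,0, 0.6,0,0.18,0.151,0, 0.6,0,0.178,0.154,0, 0.6,0,0,0,0, 0.6,0,0,0,0, 0.6,0,0,0,0]' >/dev/null; python3 d.py
```

```text
t 20.5 tcp [0.5225 0.0668 0.2261] stand x,y,z of grasp 0.1508 -0.0 0.1815 F [5.9 3.9 5.4] w 0.0103 gf 45.3
r 0.236 tilt 0.8527 yaw err 0.006
to handle in tool cm [-0.03  4.96  5.93]
Ftan -1.5 Frad 8.3
```

```bash
python3 -m crank '[0.6,0,0.077,0.064,0, 0.6,0,0.077,0.064,0, 0.6,0,0.077,0.064,0, 0.6,0,0,0,0, 0.6,0,0,0,0, 0.6,0,0,0,0, 0.6,0,0,0,0, 0.6,0,0,0,0]' >/dev/null; python3 d.py
```

```text
t 21.1667 tcp [0.5247 0.0672 0.2242] stand x,y,z of grasp 0.153 -0.0 0.1796 F [6.7 4.  5.4] w 0.0105 gf 45.4
r 0.236 tilt 0.8402 yaw err 0.006
to handle in tool cm [-0.03  4.73  5.74]
Ftan -2.0 Frad 8.8
```

```bash
python3 -m crank '[0.6,0,0.076,0.065,0, 0.6,0,0.076,0.065,0, 0.6,0,0.038,0.032,0, 0.6,0,0,0,0, 0.6,0,0,0,0, 0.6,0,0,0,0, 0.6,0,0,0,0, 0.6,0,0,0,0]' >/dev/null; python3 d.py
```

```text
t 21.8333 tcp [0.5265 0.0675 0.2226] stand x,y,z of grasp 0.1549 -0.0 0.178 F [6.4 4.7 5.7] w 0.0103 gf 45.4
r 0.236 tilt 0.8298 yaw err 0.006
to handle in tool cm [-0.03  4.55  5.58]
Ftan -1.6 Frad 9.0
```

```bash
python3 -m crank '[0.6,0,0.076,0.066,0, 0.6,0,0.076,0.066,0, 0.6,0,0.076,0.066,0, 0.6,0,0,0,0, 0.6,0,0,0,0, 0.6,0,0,0,0, 0.6,0,0,0,0, 0.6,0,0,0,0]' >/dev/null; python3 d.py
```

```text
t 22.5 tcp [0.5288 0.0678 0.2204] stand x,y,z of grasp 0.1572 -0.0 0.1758 F [5.8 4.1 4.6] w 0.0103 gf 45.5
r 0.2358 tilt 0.8164 yaw err 0.006
to handle in tool cm [-0.03  4.32  5.36]
Ftan -1.7 Frad 7.6
```

```bash
python3 -m crank '[0.6,0,0.466,0.36,0, 0.6,0,0.423,0.408,0, 0.6,0,0.413,0.418,0, 0.6,0,0.402,0.428,0, 0.6,0,0.391,0.438,0, 0.6,0,0.38,0.448,0, 0.6,0,0.369,0.457,0, 0.6,0,0.357,0.466,0]' >/dev/null; python3 d.py
```

```text
t 23.1667 tcp [0.5602 0.0729 0.1849] stand x,y,z of grasp 0.1892 -0.0001 0.1403 F [5.5 2.7 3.8] w 0.01 gf 46.5
r 0.2355 tilt 0.6131 yaw err 0.006
to handle in tool cm [0.   1.14 1.79]
Ftan -0.4 Frad 6.9
```

```bash
python3 -m crank '[0.6,0,0.346,0.475,0, 0.6,0,0.334,0.484,0, 0.6,0,0.16,0.246,0, 0.6,0,0.16,0.246,0, 0.6,0,0.155,0.25,0, 0.6,0,0.155,0.25,0, 0.6,0,0.148,0.253,0, 0.6,0,0,0,0]' >/dev/null; python3 d.py
```

```text
t 23.8333 tcp [0.5746 0.0752 0.1625] stand x,y,z of grasp 0.2038 -0.0001 0.1179 F [6.  2.4 1.5] w 0.0103 gf 47.0
r 0.2354 tilt 0.4994 yaw err 0.006
to handle in tool cm [ 0.01 -0.32 -0.45]
Ftan -1.9 Frad 6.3
```

```bash
python3 -m crank '[0.6,0,0.231,0.409,0, 0.6,0,0.223,0.414,0, 0.6,0,0.215,0.418,0, 0.6,0,0.206,0.422,0, 0.6,0,0.198,0.426,0, 0.6,0,0.189,0.43,0, 0.6,0,0.18,0.434,0, 0.6,0,0,0,0]' >/dev/null; python3 d.py
```

```text
t 24.5 tcp [0.5891 0.0775 0.1326] stand x,y,z of grasp 0.2184 -0.0002 0.088 F [7.5 2.7 2.9] w 0.0104 gf 47.7
r 0.2355 tilt 0.358 yaw err 0.006
to handle in tool cm [ 0.03 -1.78 -3.44]
Ftan -0.2 Frad 8.3
```

```bash
python3 -m crank '[0.6,0,0.109,0.273,0, 0.6,0,0.106,0.275,0, 0.6,0,0.102,0.276,0, 0.6,0,0.099,0.277,0, 0.6,0,0.096,0.278,0, 0.6,0,0.093,0.279,0, 0.6,0,0.09,0.28,0, 0.6,0,0,0,0]' >/dev/null; python3 d.py
```

```text
t 25.1667 tcp [0.596  0.0786 0.1134] stand x,y,z of grasp 0.2254 -0.0002 0.0688 F [7.8 1.6 0.5] w 0.0104 gf 48.3
r 0.2356 tilt 0.2711 yaw err 0.006
to handle in tool cm [ 0.03 -2.47 -5.37]
Ftan -1.8 Frad 7.8
```

```bash
python3 -m crank '[0.6,0,0.029,0.096,0, 0.6,0,0.029,0.096,0, 0.6,0,0.028,0.096,0, 0.6,0,0.028,0.096,0, 0.6,0,0,0,0, 0.6,0,0,0,0, 0.6,0,0,0,0, 0.6,0,0,0,0]' >/dev/null; python3 d.py
```

```text
t 25.8333 tcp [0.597  0.0788 0.1099] stand x,y,z of grasp 0.2264 -0.0001 0.0653 F [6.8 2.7 0.8] w 0.0099 gf 48.4
r 0.2356 tilt 0.256 yaw err 0.006
to handle in tool cm [ 0.03 -2.58 -5.71]
Ftan -1.3 Frad 7.1
```

```bash
python3 -m crank '[0.6,0,0.027,0.096,0, 0.6,0,0.027,0.096,0, 0.6,0,0.026,0.097,0, 0.6,0,0.026,0.097,0, 0.6,0,0,0,0, 0.6,0,0,0,0, 0.6,0,0,0,0, 0.6,0,0,0,0]' >/dev/null; python3 d.py
```

```text
t 26.5 tcp [0.5981 0.079  0.1062] stand x,y,z of grasp 0.2275 -0.0002 0.0616 F [6.3 2.9 1.1] w 0.0101 gf 48.4
r 0.2357 tilt 0.2393 yaw err 0.006
to handle in tool cm [ 0.03 -2.68 -6.09]
Ftan -0.7 Frad 6.8
```

```bash
python3 -m crank '[0.6,0,0.025,0.097,0, 0.6,0,0.025,0.097,0, 0.6,0,0.024,0.097,0, 0.6,0,0.024,0.097,0, 0.6,0,0,0,0, 0.6,0,0,0,0, 0.6,0,0,0,0, 0.6,0,0,0,0]' >/dev/null; python3 d.py
```

```text
t 27.1667 tcp [0.5992 0.0791 0.1023] stand x,y,z of grasp 0.2286 -0.0002 0.0577 F [7.2 2.2 0.4] w 0.0102 gf 48.4
r 0.2357 tilt 0.2225 yaw err 0.006
to handle in tool cm [ 0.03 -2.79 -6.47]
Ftan -1.4 Frad 7.4
```

```bash
python3 -m crank '[0.6,0,0.023,0.097,0, 0.6,0,0.023,0.097,0, 0.6,0,0.022,0.098,0, 0.6,0,0.022,0.098,0, 0.6,0,0,0,0, 0.6,0,0,0,0, 0.6,0,0,0,0, 0.6,0,0,0,0]' >/dev/null; python3 d.py
```

```text
t 27.8333 tcp [0.6002 0.0793 0.0984] stand x,y,z of grasp 0.2296 -0.0002 0.0538 F [8.1 2.4 0.2] w 0.01 gf 48.7
r 0.2358 tilt 0.2051 yaw err 0.006
to handle in tool cm [ 0.03 -2.89 -6.87]
Ftan -1.7 Frad 8.2
```

```bash
python3 -m crank '[0.6,0,0.042,0.196,0, 0.6,0,0.04,0.196,0, 0.6,0,0.038,0.197,0, 0.6,0,0.037,0.197,0, 0.6,0,0.035,0.197,0, 0.6,0,0,0,0, 0.6,0,0,0,0, 0.6,0,0,0,0]' >/dev/null; python3 d.py
```

```text
t 28.5 tcp [0.6023 0.0796 0.0887] stand x,y,z of grasp 0.2317 -0.0002 0.0441 F [9.7 2.6 1.2] w 0.01 gf 48.8
r 0.2359 tilt 0.1631 yaw err 0.005
to handle in tool cm [ 0.03 -3.09 -7.84]
Ftan -0.7 Frad 10.0
```

```bash
python3 -m crank '[0.6,0,0.033,0.197,0, 0.6,0,0.032,0.197,0, 0.6,0,0.03,0.198,0, 0.6,0,0.028,0.198,0, 0.6,0,0.027,0.198,0, 0.6,0,0,0,0, 0.6,0,0,0,0, 0.6,0,0,0,0]' >/dev/null; python3 d.py
```

```text
t 29.1667 tcp [0.6041 0.0799 0.0788] stand x,y,z of grasp 0.2335 -0.0002 0.0342 F [10.5  2.5  0.5] w 0.01 gf 49.1
r 0.236 tilt 0.1206 yaw err 0.006
to handle in tool cm [ 0.03 -3.26 -8.83]
Ftan -1.0 Frad 10.8
```

```bash
python3 -m crank '[0.6,0,0.075,0.198,0, 0.6,0,0.023,0.199,0, 0.6,0,0.021,0.199,0, 0.6,0,0.02,0.199,0, 0.6,0,0.018,0.199,0, 0.6,0,0,0,0, 0.6,0,0,0,0, 0.6,0,0,0,0]' >/dev/null; python3 d.py
```

```text
t 29.8333 tcp [0.6056 0.0801 0.0688] stand x,y,z of grasp 0.235 -0.0002 0.0242 F [10.6  1.6 -1.2] w 0.0102 gf 49.4
r 0.2362 tilt 0.0775 yaw err 0.006
to handle in tool cm [ 0.03 -3.41 -9.83]
Ftan -2.3 Frad 10.6
```

```bash
python3 -m crank '[0.6,0,0.016,0.199,0, 0.6,0,0.014,0.2,0, 0.6,0,0.012,0.2,0, 0.6,0,0.006,0.1,0, 0.6,0,0,0,0, 0.6,0,0,0,0, 0.6,0,0,0,0, 0.6,0,0,0,0]' >/dev/null; python3 d.py
```

```text
t 30.5 tcp [0.6063 0.0803 0.062 ] stand x,y,z of grasp 0.2356 -0.0002 0.0174 F [11.2  2.1 -0.4] w 0.0105 gf 49.4
r 0.2363 tilt 0.0486 yaw err 0.006
to handle in tool cm [  0.03  -3.47 -10.52]
Ftan -1.2 Frad 11.3
```

```bash
python3 -m crank '[0.6,0,0.006,0.1,0, 0.6,0,0.005,0.1,0, 0.6,0,0.005,0.1,0, 0.6,0,0,0,0, 0.6,0,0,0,0, 0.6,0,0,0,0, 0.6,0,0,0,0, 0.6,0,0,0,0]' >/dev/null; python3 d.py
```

```text
t 31.1667 tcp [0.6066 0.0803 0.0589] stand x,y,z of grasp 0.2359 -0.0002 0.0143 F [10.9  2.4 -0.8] w 0.0104 gf 49.7
r 0.2364 tilt 0.0355 yaw err 0.005
to handle in tool cm [  0.03  -3.49 -10.83]
Ftan -1.4 Frad 11.1
```

```bash
python3 -m crank '[0.6,0,0.004,0.1,0, 0.6,0,0.004,0.1,0, 0.6,0,0.003,0.1,0, 0.6,0,0,0.1,0, 0.6,0,0,0,0, 0.6,0,0,0,0, 0.6,0,0,0,0, 0.6,0,0,0,0]' >/dev/null; python3 d.py
```

```text
t 31.8333 tcp [0.6069 0.0803 0.055 ] stand x,y,z of grasp 0.2362 -0.0002 0.0104 F [12.2  3.8 -1. ] w 0.0102 gf 49.7
r 0.2364 tilt 0.0189 yaw err 0.005
to handle in tool cm [  0.04  -3.51 -11.22]
Ftan -1.5 Frad 12.6
```

```bash
python3 -m crank '[0.6,0,0,0.1,0, 0.6,0,0,0.1,0, 0.6,0,0,0,0, 0.6,0,0,0,0, 0.6,0,0,0,0, 0.6,0,0,0,0, 0.6,0,0,0,0, 0.6,0,0,0,0]' >/dev/null; python3 d.py
```

```text
t 32.5 tcp [0.607  0.0804 0.053 ] stand x,y,z of grasp 0.2363 -0.0002 0.0084 F [12.7  3.7 -1.1] w 0.0104 gf 49.7
r 0.2365 tilt 0.0107 yaw err 0.005
to handle in tool cm [  0.03  -3.52 -11.41]
Ftan -1.6 Frad 13.1
```

```bash
python3 -m crank '[0.6,0,0,0.1,0, 0.6,0,0,0.05,0, 0.6,0,0,0,0, 0.6,0,0,0,0, 0.6,0,0,0,0, 0.6,0,0,0,0, 0.6,0,0,0,0, 0.6,0,0,0,0]' >/dev/null; python3 d.py
```

```text
t 33.1667 tcp [0.6071 0.0804 0.0516] stand x,y,z of grasp 0.2364 -0.0002 0.007 F [12.3  2.7 -1.1] w 0.0103 gf 49.8
r 0.2365 tilt 0.0045 yaw err 0.005
to handle in tool cm [  0.03  -3.52 -11.56]
Ftan -1.5 Frad 12.6
```

```bash
python3 -m crank '[0.6,0,0,0.1,0, 0.6,0,0,0.05,0, 0.6,0,0,0,0, 0.6,0,0,0,0, 0.6,0,0,0,0, 0.6,0,0,0,0, 0.6,0,0,0,0, 0.6,0,0,0,0]' >/dev/null; python3 d.py
```

```text
t 33.8333 tcp [0.6071 0.0804 0.0501] stand x,y,z of grasp 0.2364 -0.0002 0.0055 F [13.2  3.6 -0.7] w 0.0104 gf 49.8
r 0.2365 tilt -0.0017 yaw err 0.005
to handle in tool cm [  0.03  -3.52 -11.71]
Ftan -1.1 Frad 13.6
```

```bash
python3 -m crank '[0.6,0,0,0.1,0, 0.6,0,0,0.05,0, 0.6,0,0,0,0, 0.6,0,0,0,0, 0.6,0,0,0,0, 0.6,0,0,0,0, 0.6,0,0,0,0, 0.6,0,0,0,0]' >/dev/null; python3 d.py
```

```text
t 34.5 tcp [0.6072 0.0804 0.0487] stand x,y,z of grasp 0.2365 -0.0002 0.0041 F [13.6  3.6 -1. ] w 0.0104 gf 49.8
r 0.2365 tilt -0.0078 yaw err 0.005
to handle in tool cm [  0.04  -3.53 -11.85]
Ftan -1.3 Frad 14.0
```

```bash
python3 -m crank '[0.6,0,0,0.1,0, 0.6,0,0,0.05,0, 0.6,0,0,0,0, 0.6,0,0,0,0, 0.6,0,0,0,0, 0.6,0,0,0,0, 0.6,0,0,0,0, 0.6,0,0,0,0]' >/dev/null; python3 d.py
```

```text
t 35.1667 tcp [0.6072 0.0804 0.0472] stand x,y,z of grasp 0.2365 -0.0002 0.0026 F [13.8  2.5 -0.8] w 0.0104 gf 49.8
r 0.2365 tilt -0.014 yaw err 0.005
to handle in tool cm [  0.03  -3.53 -12.  ]
Ftan -0.9 Frad 14.0
```

```bash
python3 -m crank '[0.6,0,0,0.1,0, 0.6,0,0,0.05,0, 0.6,0,0,0,0, 0.6,0,0,0,0, 0.6,0,0,0,0, 0.6,0,0,0,0, 0.6,0,0,0,0, 0.6,0,0,0,0]' >/dev/null; python3 d.py
```

```text
t 35.8333 tcp [0.6074 0.0804 0.0456] stand x,y,z of grasp 0.2366 -0.0002 0.001 F [14.3  3.2 -1.9] w 0.0105 gf 50.1
r 0.2366 tilt -0.0208 yaw err 0.005
to handle in tool cm [  0.03  -3.53 -12.16]
Ftan -2.0 Frad 14.6
```

```bash
python3 - <<'E'
from h import *
S=optics.get_image("scene");D=optics.get_image("side")
f=lambda c,w,h:cv2.resize(c,(w,h),interpolation=cv2.INTER_CUBIC)
save({"color":np.hstack([f(S["color"][130:330,270:470],400,400),f(D["color"][165:365,240:440],400,400)])},"f1")
E
```

```text
(no output)
```

View pics/f1.png

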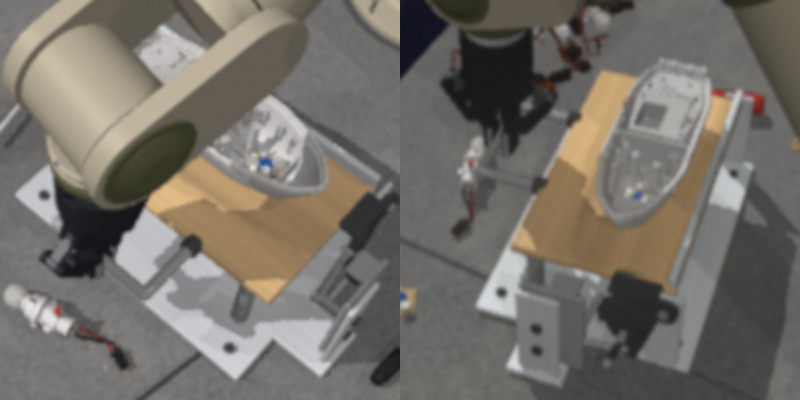

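The side and scene crops show the board almost flat, with the handle's +y end at scene (342,276) and side (280,252). I'll triangulate to check the tilt.

```bash
python3 - <<'E'
from h import *
S=optics.get_image("scene");D=optics.get_image("side")
x=np.array([.987,.1616,0]);y=np.array([-.1616,.987,0]);H=np.array([.3735,.0424,.1])
for n,a,b in(("handle",(342.5,276),(280,252.5)),("corner",(404,279),(297.5,287.5))):
    p,e=tri([ray(S,a),ray(D,b)]);v=p-H;print(n,p.round(4),np.round(e,4),v@x,v@y,v[2])
s=env.observe();print(s["ft_force"])
E
```

```text
handle [0.5967 0.1368 0.1027] [0.0016 0.0016] 0.23552524348244488 0.05705834146269513 0.002664853677233639
corner [0.5118 0.209  0.1069] [0.001 0.001] 0.1633758479870827 0.14208040632194674 0.006875564691556563
[13.64548406  3.46994645 -2.50943351]
```

```bash
python3 -m crank '[0.6,0,0,0.1,0, 0.6,0,0,0.05,0, 0.6,0,0,0,0, 0.6,0,0,0,0, 0.6,0,0,0,0, 0.6,0,0,0,0, 0.6,0,0,0,0, 0.6,0,0,0,0]' >/dev/null; python3 d.py
```

```text
t 36.7 tcp [0.6074 0.0804 0.0454] stand x,y,z of grasp 0.2367 -0.0003 0.0008 F [9.4 3.5 8.9] w 0.0103 gf 51.0
r 0.2367 tilt -0.0216 yaw err 0.006
to handle in tool cm [  0.03  -3.52 -12.18]
Ftan 8.9 Frad 9.9
```

```bash
python3 -m crank '[0.6,0,0,0.1,0, 0.6,0,0,0.05,0, 0.6,0,0,0,0, 0.6,0,0,0,0, 0.6,0,0,0,0, 0.6,0,0,0,0, 0.6,0,0,0,0, 0.6,0,0,0,0]' >/dev/null; python3 d.py
```

```text
t 37.3667 tcp [0.6076 0.0804 0.0453] stand x,y,z of grasp 0.2367 -0.0002 0.0007 F [ 6.6  1.8 18. ] w 0.0105 gf 51.9
r 0.2367 tilt -0.0221 yaw err 0.006
to handle in tool cm [  0.03  -3.51 -12.2 ]
Ftan 18.0 Frad 6.9
```

Contact with the rests shows as 18 N up with no further travel. The measured reading is -0.022, so the board is flat. Now I raise it past the lowest notch.

```bash
python3 -m crank '[0.6,0,0.05,-0.28,0, 0.6,0,-0.006,-0.458,0, 0.6,0,-0.015,-0.458,0, 0.6,0,-0.024,-0.457,0, 0.6,0,-0.033,-0.457,0, 0.6,0,-0.041,-0.456,0, 0.6,0,-0.05,-0.455,0, 0.6,0,-0.059,-0.454,0]' >/dev/null; python3 d.py
```

```text
t 38.0333 tcp [0.6045 0.08   0.077 ] stand x,y,z of grasp 0.2339 -0.0002 0.0324 F [ 9.6  2.1 -2.2] w 0.0105 gf 49.5
r 0.2361 tilt 0.1126 yaw err 0.005
to handle in tool cm [ 0.03 -3.3  -9.01]
Ftan -3.6 Frad 9.4
```

```bash
python3 -m crank '[0.6,0,-0.068,-0.452,0, 0.6,0,-0.077,-0.45,0, 0.6,0,-0.086,-0.45,0, 0.6,0,-0.094,-0.449,0, 0.6,0,-0.103,-0.447,0, 0.6,0,-0.112,-0.444,0, 0.6,0,-0.121,-0.442,0, 0.6,0,0,0,0]' >/dev/null; python3 d.py
```

```text
t 38.7 tcp [0.5974 0.0789 0.1088] stand x,y,z of grasp 0.2267 -0.0002 0.0642 F [ 7.2  1.4 -1.3] w 0.0101 gf 48.9
r 0.2356 tilt 0.2509 yaw err 0.005
to handle in tool cm [ 0.03 -2.6  -5.83]
Ftan -3.2 Frad 6.7
```

```bash
python3 -m crank '[0.6,0,-0.064,-0.225,0, 0.6,0,-0.066,-0.225,0, 0.6,0,-0.04,-0.13,0, 0.6,0,0,0,0, 0.6,0,0,0,0, 0.6,0,0.028,0.096,0, 0.6,0,0.028,0.096,0, 0.6,0,0,0,0]' >/dev/null; python3 d.py
```

```text
t 39.3667 tcp [0.5964 0.0787 0.112 ] stand x,y,z of grasp 0.2258 -0.0002 0.0674 F [ 7.5  1.3 -1.5] w 0.0104 gf 48.6
r 0.2356 tilt 0.2651 yaw err 0.006
to handle in tool cm [ 0.03 -2.51 -5.51]
Ftan -3.6 Frad 6.8
```

```bash
python3 -m crank '[0.6,0,0.029,0.096,0, 0.6,0,0.029,0.096,0, 0.6,0,0.028,0.096,0, 0.6,0,0.028,0.096,0, 0.6,0,0,0,0, 0.6,0,0,0,0, 0.6,0,0,0,0, 0.6,0,0,0,0]' >/dev/null; python3 d.py
```

```text
t 40.0333 tcp [0.5975 0.0789 0.1083] stand x,y,z of grasp 0.2269 -0.0002 0.0637 F [ 8.7  2.  -1. ] w 0.0103 gf 48.6
r 0.2357 tilt 0.2486 yaw err 0.006
to handle in tool cm [ 0.03 -2.62 -5.88]
Ftan -3.3 Frad 8.3
```

```bash
python3 -m crank '[0.6,0,0.028,0.096,0, 0.6,0,0.028,0.096,0, 0.6,0,0,0,0, 0.6,0,0,0,0, 0.6,0,0,0,0, 0.6,0,0,0,0, 0.6,0,0,0,0, 0.6,0,0,0,0]' >/dev/null; python3 d.py
```

```text
t 40.7 tcp [0.5981 0.0789 0.1063] stand x,y,z of grasp 0.2274 -0.0002 0.0617 F [ 7.6  2.2 -0.5] w 0.0101 gf 48.6
r 0.2357 tilt 0.2401 yaw err 0.005
to handle in tool cm [ 0.03 -2.67 -6.07]
Ftan -2.5 Frad 7.4
```

```bash
python3 -m crank '[0.6,0,0.026,0.097,0, 0.6,0,0.026,0.097,0, 0.6,0,0,0,0, 0.6,0,0,0,0, 0.6,0,0,0,0, 0.6,0,0,0,0, 0.6,0,0,0,0, 0.6,0,0,0,0]' >/dev/null; python3 d.py
```

```text
t 41.3667 tcp [0.5986 0.0791 0.1045] stand x,y,z of grasp 0.228 -0.0002 0.0599 F [ 7.6  2.5 -0.3] w 0.0105 gf 48.6
r 0.2357 tilt 0.2318 yaw err 0.006
to handle in tool cm [ 0.03 -2.73 -6.26]
Ftan -2.3 Frad 7.6
```

```bash
python3 -m crank '[0.6,0,0.026,0.097,0, 0.6,0,0.026,0.097,0, 0.6,0,0,0,0, 0.6,0,0,0,0, 0.6,0,0,0,0, 0.6,0,0,0,0, 0.6,0,0,0,0, 0.6,0,0,0,0]' >/dev/null; python3 d.py
```

```text
t 42.0333 tcp [0.5991 0.0791 0.1025] stand x,y,z of grasp 0.2285 -0.0002 0.0579 F [8.8 1.7 0.2] w 0.0104 gf 48.7
r 0.2357 tilt 0.2234 yaw err 0.006
to handle in tool cm [ 0.03 -2.78 -6.45]
Ftan -2.0 Frad 8.7
```

```bash
python3 -m crank '[0.6,0,0.026,0.097,0, 0.6,0,0.013,0.048,0, 0.6,0,0,0,0, 0.6,0,0,0,0, 0.6,0,0,0,0, 0.6,0,0,0,0, 0.6,0,0,0,0, 0.6,0,0,0,0]' >/dev/null; python3 d.py
```

```text
t 42.7 tcp [0.5995 0.0792 0.1011] stand x,y,z of grasp 0.2289 -0.0002 0.0565 F [8.3 2.1 0.1] w 0.0102 gf 48.7
r 0.2357 tilt 0.2169 yaw err 0.006
to handle in tool cm [ 0.03 -2.82 -6.6 ]
Ftan -2.0 Frad 8.3
```

```bash
python3 -m crank '[0.6,0,0.024,0.097,0, 0.6,0,0.012,0.048,0, 0.6,0,0,0,0, 0.6,0,0,0,0, 0.6,0,0,0,0, 0.6,0,0,0,0, 0.6,0,0,0,0, 0.6,0,0,0,0]' >/dev/null; python3 d.py
```

```text
t 43.3667 tcp [0.5998 0.0793 0.0997] stand x,y,z of grasp 0.2292 -0.0002 0.0551 F [8.3 2.4 0.3] w 0.0104 gf 48.7
r 0.2357 tilt 0.2107 yaw err 0.005
to handle in tool cm [ 0.03 -2.85 -6.74]
Ftan -1.7 Frad 8.4
```

```bash
python3 -m crank '[0.6,0,0.024,0.097,0, 0.6,0,0.012,0.048,0, 0.6,0,0,0,0, 0.6,0,0,0,0, 0.6,0,0,0,0, 0.6,0,0,0,0, 0.6,0,0,0,0, 0.6,0,0,0,0]' >/dev/null; python3 d.py
```

```text
t 44.0333 tcp [0.6002 0.0793 0.0983] stand x,y,z of grasp 0.2296 -0.0002 0.0537 F [7.3 2.  1.3] w 0.0103 gf 48.7
r 0.2358 tilt 0.2048 yaw err 0.006
to handle in tool cm [ 0.03 -2.89 -6.88]
Ftan -0.4 Frad 7.6
```

```bash
python3 -m crank '[0.6,0,0.022,0.098,0, 0.6,0,0.011,0.049,0, 0.6,0,0,0,0, 0.6,0,0,0,0, 0.6,0,0,0,0, 0.6,0,0,0,0, 0.6,0,0,0,0, 0.6,0,0,0,0]' >/dev/null; python3 d.py
```

```text
t 44.7 tcp [0.6005 0.0793 0.0971] stand x,y,z of grasp 0.2299 -0.0002 0.0525 F [7.  2.3 2.8] w 0.0104 gf 48.9
r 0.2358 tilt 0.1994 yaw err 0.006
to handle in tool cm [ 0.03 -2.91 -7.  ]
Ftan 1.2 Frad 7.7
```

```bash
python3 -m crank '[0.6,0,0.011,0.049,0, 0.6,0,0.011,0.049,0, 0.6,0,0,0,0, 0.6,0,0,0,0, 0.6,0,0,0,0, 0.6,0,0,0,0, 0.6,0,0,0,0, 0.6,0,0,0,0]' >/dev/null; python3 d.py
```

```text
t 45.3667 tcp [0.6007 0.0794 0.0962] stand x,y,z of grasp 0.2301 -0.0002 0.0516 F [6.6 1.9 3.1] w 0.0104 gf 49.0
r 0.2358 tilt 0.1958 yaw err 0.006
to handle in tool cm [ 0.03 -2.93 -7.08]
Ftan 1.5 Frad 7.4
```

```bash
python3 -m crank '[0.6,0,0.011,0.049,0, 0.6,0,0.011,0.049,0, 0.6,0,0,0,0, 0.6,0,0,0,0, 0.6,0,0,0,0, 0.6,0,0,0,0, 0.6,0,0,0,0, 0.6,0,0,0,0]' >/dev/null; python3 d.py
```

```text
t 46.0333 tcp [0.6009 0.0794 0.0954] stand x,y,z of grasp 0.2303 -0.0002 0.0508 F [6.7 2.1 4.9] w 0.0103 gf 49.1
r 0.2358 tilt 0.1921 yaw err 0.006
to handle in tool cm [ 0.03 -2.95 -7.17]
Ftan 3.3 Frad 7.9
```

Support is building up (Ftan −2 → +3.3 N), so the pawl holds the board. I release and check before moving away.

```bash
python3 -m crank '[1.4,0,0,0,0, 1.8,0,0,0,0, 2.5,0,0,0,0, 3.5,0,0,0,0, 4.5,0,0,0,0, 5,0,0,0,0, 5,0,0,0,0, 5,0,0,0,0]' >/dev/null; python3 d.py
python3 - <<'E'
from h import *
S=optics.get_image("scene");D=optics.get_image("side")
f=lambda c,w,h:cv2.resize(c,(w,h),interpolation=cv2.INTER_CUBIC)
save({"color":np.hstack([f(S["color"][130:330,270:470],400,400),f(D["color"][165:365,240:440],400,400)])},"r1")
E
```

```text
t 46.7 tcp [0.5996 0.0795 0.0953] stand x,y,z of grasp 0.2292 0.0001 0.0507 F [ 0.  -0.3 -0.3] w 0.05 gf 0.0
r 0.2347 tilt 0.1927 yaw err 0.006
to handle in tool cm [ 0.01 -2.86 -7.17]
Ftan -0.3 Frad -0.1
```

View pics/r1.png

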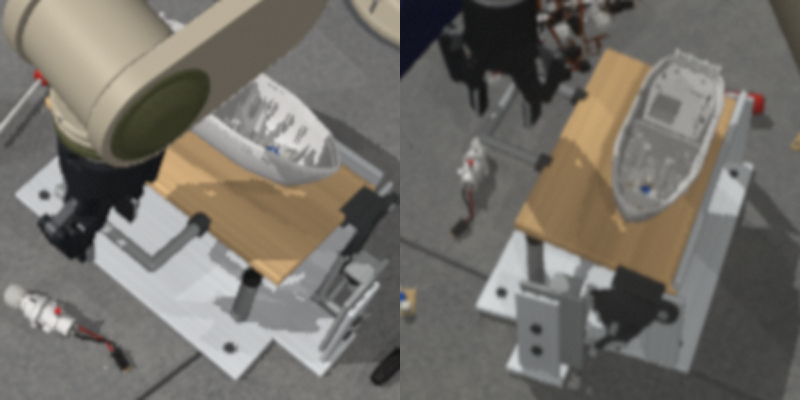

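With the fingers open the board stays raised, clear of its rest post: the handle end is at crop (150,265), against (145,292) when flat. I retreat straight up.

```bash
python3 -m crank '[5,0,0,-0.5,0, 5,0,0,-1,0, 5,0,0,-1.5,0, 5,0,0,-2,0, 5,0,0,-2,0, 5,0,0,-2,0, 5,0,0,-2,0, 5,0,0,-2,0]' >/dev/null; python3 d.py
python3 -m crank '[5,0,0,-1,0, 5,0,0,0,0, 5,0,0,0,0, 5,0,0,0,0, 5,0,0,0,0, 5,0,0,0,0, 5,0,0,0,0, 5,0,0,0,0]' >/dev/null
python3 - <<'E'
from h import *
S=optics.get_image("scene");D=optics.get_image("side")
# +y handle end as seen after release
p,e=tri([ray(S,(270+75,130+132)),ray(D,(240+41,165+73))]);print(p,e,env.observe()["ft_force"])
print(env.close_job())
E
```

```text
t 47.4667 tcp [0.5996 0.0795 0.2276] stand x,y,z of grasp 0.2291 0.0001 0.183 F [-0.5  0.5  0.3] w 0.0501 gf 0.0
r 0.2932 tilt 0.649 yaw err 0.006
to handle in tool cm [ 0.01 -2.86  6.05]
Ftan 0.5 Frad -0.1
[0.59153147 0.13439373 0.14753701] [0.002927895799724947, 0.0029278957997248907] [0.40915114 0.1587334  0.44684773]
the job is handed in; nothing more can be done
None
```

I raised the board to its rubber stop, lowered it flat, and left it resting on the pawl in the lowest notch at a tilt of about 0.2 rad with the gripper clear; the job is handed in at about 48 s, and the hand-in returned no verdict.

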